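# Load the good pass-card packs for shift hand-over

## Task

It is the end of the shift in the toll booth: lay each white-banded pack of pass cards into the hand-over caddy, flat on the floor of the bay of its own colour and lengthwise along it. Leave the black-banded void packs lying where they are, and do not disturb the stamp or the mug.

Things in the scene. Friction and masses are not known exactly. Their poses are not given: they have to be found in the camera images.
- teal_pack: banded pack of teal plastic cards, 86 x 54 x 36 mm (body x, y, z), lying flat, about 0.2 kg, with one 24 mm wide WHITE paper band around its middle (across the top, parallel to y). Origin: centre of the underside; z up, x along the 86 mm length. Either way round along x is the same. A good pack: it belongs in the teal bay.
- amber_pack: banded pack of amber plastic cards, 86 x 54 x 36 mm (body x, y, z), lying flat, about 0.2 kg, with one 24 mm wide WHITE paper band around its middle (across the top, parallel to y). Origin: centre of the underside; z up, x along the 86 mm length. Either way round along x is the same. A good pack: it belongs in the amber bay.
- rose_pack: banded pack of rose plastic cards, 86 x 54 x 36 mm (body x, y, z), lying flat, about 0.2 kg, with one 24 mm wide WHITE paper band around its middle (across the top, parallel to y). Origin: centre of the underside; z up, x along the 86 mm length. Either way round along x is the same. A good pack: it belongs in the rose bay.
- void_teal_pack: banded pack of teal plastic cards, 86 x 54 x 36 mm (body x, y, z), lying flat, about 0.2 kg, with one 24 mm wide BLACK paper band around its middle (across the top, parallel to y). Origin: centre of the underside; z up, x along the 86 mm length. Either way round along x is the same. A void pack: it stays where it lies.
- void_rose_pack: banded pack of rose plastic cards, 86 x 54 x 36 mm (body x, y, z), lying flat, about 0.2 kg, with one 24 mm wide BLACK paper band around its middle (across the top, parallel to y). Origin: centre of the underside; z up, x along the 86 mm length. Either way round along x is the same. A void pack: it stays where it lies.
- teal_bay: shallow teal open bay, fixed on the steel caddy plate; outside 118 x 86 x 14 mm (x, y, z), floor and walls 4 mm thick, so inside 110 x 78 mm and 10 mm deep. Origin: centre of its underside, 8 mm above the desk; inner floor 4 mm above the origin; x along its length, z up. Three bays side by side in any order, 105 mm apart; plate 140 x 320 mm, wire grips 23 mm high at its ends.
- amber_bay: shallow amber open bay, fixed on the steel caddy plate; outside 118 x 86 x 14 mm (x, y, z), floor and walls 4 mm thick, so inside 110 x 78 mm and 10 mm deep. Origin: centre of its underside, 8 mm above the desk; inner floor 4 mm above the origin; x along its length, z up. Three bays side by side in any order, 105 mm apart; plate 140 x 320 mm, wire grips 23 mm high at its ends.
- rose_bay: shallow rose open bay, fixed on the steel caddy plate; outside 118 x 86 x 14 mm (x, y, z), floor and walls 4 mm thick, so inside 110 x 78 mm and 10 mm deep. Origin: centre of its underside, 8 mm above the desk; inner floor 4 mm above the origin; x along its length, z up. Three bays side by side in any order, 105 mm apart; plate 140 x 320 mm, wire grips 23 mm high at its ends.
- stamp: small wooden date stamp with a brass ring, 41 mm across the foot, 71 mm tall, standing upright; origin at the centre of its underside. A bystander.
- mug: white mug, 76 mm across, 85 mm tall, its handle reaching about 35 mm further on its +y side, standing upright; origin at the centre of its underside. A bystander.
Mind the look-alikes: they are no part of the job. Leave any blue look-alike of the amber_pack alone. Leave any green look-alike of the teal_pack alone.

How it is judged:
By the outcome, as a careful person would: the job done as asked, in the order asked, and still so for the second after the job is handed in, with the robot touching nothing.
It also fails if it takes over 83 s, if anything falls off the work surface, if the arm or the gripper's body presses on something with over 40 N, if the wrist force passes 120 N, or if a joint passes its speed limit or range.

## Robot

A 6-joint arm with a two-finger parallel gripper is mounted at the origin on the work surface. World frame = base frame: x ahead of the robot, y to its left, z up, the work surface at z = 0. Lengths are in m, angles in rad, forces in N, time in s.
With the tool pointing down it reaches from about 0.275 to 0.825 m from the base axis. Payload 5.2 kg.
Tool frame: the origin (TCP) lies midway between the tips of the shut fingers; the grasp point (between the pads) lies bot.hold_point_z behind it (bot.hold_point_z is the distance from the TCP to the grasp point, in m); z points along the fingers, y is the line along which they close (so a half turn about z gives the same grasp; the last joint's range is limited). The gripper opens to 93 mm and grips with 3 to 60 N. Pads are 15 mm wide; open, the fingers measure 128 mm over their backs; the gripper's body (75 mm by 188 mm) begins 65 mm behind the grasp point.
Start: joints at [1.018, 0.259, 1.535, -0, 1.348, -0.203], TCP at [0.188, 0.517, 0.219] pointing down, gripper open.
Joint ranges: [-3.14, 3.14], [-0.91, 2.08], [0.19, 2.58], [-1.22, 4.36], [0.22, 2.71], [-3.12, 3.12]. Speed limits (rad/s): [2.57, 2.57, 3.14, 3.14, 3.14, 3.14].

## Interface

Orientations are given as a unit quaternion [w, x, y, z].
In Python, from plant import bot gives the robot as it stands.
- The arm moves only by the tool drive_tool, never from a script. Its argument "steps" is a list of rows, each an object of numbers: "x", "y", "z": the shift along the tool's x, y, z in m; "ax", "ay", "az": the turn, a rotation vector about the tool's x, y, z in degrees. In form: [{"x": .., "y": .., "z": .., "ax": .., "ay": .., "az": ..}, ...]. A call has 1 to 12 rows; each row shifts and turns the commanded pose from where the row before left it, along the tool's axes as they then stand; what a row does not reach is not made up. A row lasts 1/10 s, in which the tool goes at most 50 mm and 8.59 degrees, less where a joint would pass 70% of its speed; a pose out of reach is approached as far as the arm can. A call with a gripper value outside its range is refused whole. "gripper" is the closure, from 0 (fully open) to 1 (shut), set as the call begins (left out, the last holds). The fingers move at their own pace and stop on an object; "force" is the grip in N (left out, the last holds). Time passes only in rows, so rows that do not move let the fingers close. It gives the time, the measured TCP pose, the force, the opening and the grip force at its end, in the units of the state.
- bot.state(): the state, without advancing time (a new reading comes with each control period).
- bot.grab_frame(name): name is "side" or "top" or "wrist"; returns the picture (480x640x3 uint8, red, green, blue); there is no depth.
- bot.camera_info(name): a dict with "intrinsics" (3x3 intrinsics, pixels), "k1" (the pictures are not rectified: a ray, as slopes to the right and down, at radius r is drawn at 1 + k1 r^2 times it, then the intrinsics apply), "R" (3x3) and "t" (3): a world point X has camera coordinates R X + t; the wrist camera has in their place "T_tool_cam" (4x4, takes a point from camera to tool coordinates, whose origin is the TCP and whose axes are the flange's). Camera axes: x right, y down, z forward; pixel columns grow to the right and rows downward; lengths in m; the calibration is good to about 2 mm. A picture is of the moment at which its call begins: read the wrist's pose just before it. camera_info takes no time and is no camera call.
- bot.hand_in(): hands the job in; it is judged then, once.
The state is a dict: "time_s": time; "joints": joint angles; "joint_vel": joint speeds; "joint_efforts": joint torques, N m; "tcp_pos": TCP position; "tool_rot": TCP orientation; "force": force on the tool from outside, world axes, zero at the start; "torque": the same for the moment, N m; "gripper_width": finger opening in m; "finger_force": force on a finger pad.
Only numpy, scipy, OpenCV 4.12 (cv2) and the standard library are available. Lean on these libraries where they do the work, as an engineer would, in place of code of your own. Each camera call takes 0.05 s, during which the arm holds its last target. There are 200 camera calls.

## Working session

There is one attempt and no reset: what is moved stays moved. The work goes in short steps, Python scripts to look and compute and a tool call to move; the robot and the scene stay as the last step left them, time stands still between calls to the robot, and variables do not carry over. Pictures are saved under pics/ and viewed, at most 14 in all, crops included, and the job is handed in when it is done.

Besides the shell and the picture viewer there is one more tool, called after "Request:" as a command line: name --argument value ..., lists and objects as JSON in quotes. drive_tool: Moves the arm, as the interface text tells. Its arguments: {"type":"object","properties":{"steps":{"type":"array","items":{"type":"object","properties":{"x":{"type":"number"},"y":{"type":"number"},"z":{"type":"number"},"ax":{"type":"number"},"ay":{"type":"number"},"az":{"type":"number"}}}},"gripper":{"type":"number"},"force":{"type":"number"}},"required":["steps"]}

```bash
mkdir -p pics; python3 - <<'E'
from plant import bot
import cv2
for n in ("top","side"):
    cv2.imwrite(f"pics/{n}0.png",bot.grab_frame(n)[:,:,::-1])
    print(n,bot.camera_info(n))
print(bot.camera_info("wrist"),bot.hold_point_z); print(bot.state())
E
```

```text
top {'intrinsics': array([[471.45923743,   0.        , 306.47892218],
       [  0.        , 471.45923743, 249.18117278],
       [  0.        ,   0.        ,   1.        ]]), 'k1': -0.04368962122167678, 'R': array([[-0.00396013, -0.99939525, -0.03454636],
       [-0.99864568,  0.00574459, -0.05170882],
       [ 0.051876  ,  0.0342948 , -0.9980645 ]]), 't': array([0.02374489, 0.49600142, 0.97515349])}
side {'intrinsics': array([[616.56292937,   0.        , 315.98267815],
       [  0.        , 616.56292937, 241.56694363],
       [  0.        ,   0.        ,   1.        ]]), 'k1': -0.107415681617777, 'R': array([[ 0.8664783 , -0.49920818,  0.00255809],
       [-0.36985793, -0.64538915, -0.66833971],
       [ 0.33529161,  0.57815572, -0.74385179]]), 't': array([-0.42150512,  0.23324781,  1.19473843])}
{'intrinsics': array([[422.50564436,   0.        , 323.45412747],
       [  0.        , 422.50564436, 240.62925507],
       [  0.        ,   0.        ,   1.        ]]), 'k1': -0.013233472552642202, 'T_tool_cam': array([[-1.10032342e-03, -9.69492030e-01, -2.45120363e-01,
         6.66384307e
[... 274 characters left out ...]
me_s': 0.1, 'joints': array([ 1.01819117e+00,  2.59262554e-01,  1.53597324e+00, -2.00692238e-06,
        1.34797120e+00, -2.02753147e-01]), 'joint_vel': array([ 0.00246168, -0.00218307, -0.00211145, -0.0019688 ,  0.00075035,
        0.00068653]), 'joint_efforts': array([ 2.02637028e-03, -4.38212085e+01, -2.84645122e+01,  7.21362932e-02,
        3.60694947e-02, -7.25732639e-05]), 'tcp_pos': array([0.1882128 , 0.51627961, 0.21790506]), 'tool_rot': array([-2.96747186e-04,  1.74034996e-01,  9.84739137e-01, -7.50647204e-04]), 'force': array([-0.23728554,  0.11146336,  0.39077079]), 'torque': array([-0.03662483,  0.00336359, -0.04524646]), 'finger_force': 0.0, 'gripper_width': 0.09260293094094421}
```

View pics/top0.png

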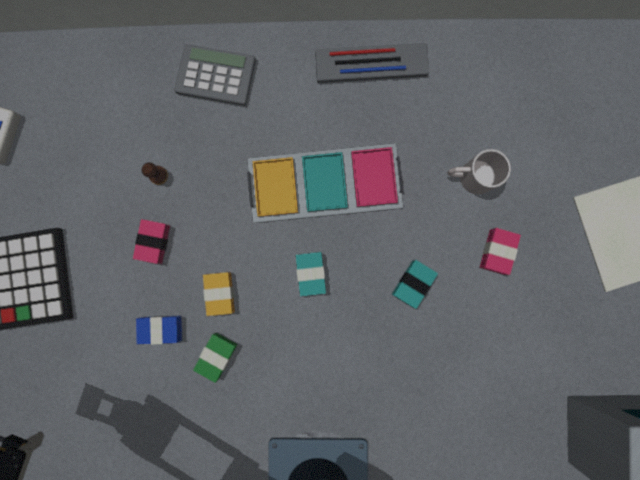

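View pics/side0.png

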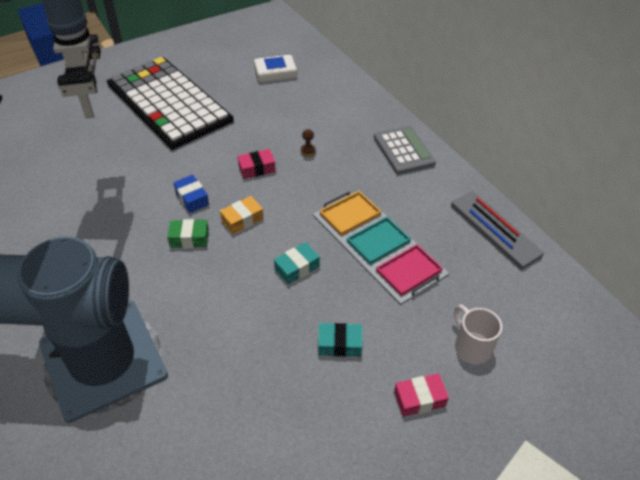

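The top view shows the white-banded packs: amber (218,294), teal (311,274) and rose (501,252). The bays are amber (275,188), teal (325,182) and rose (375,177). Void packs sit at (151,242) and (415,284), and the look-alikes at (158,330) blue and (215,357) green. The side view agrees with this. Next I fit box models to the colour masks in both views.

```bash
cat >h.py <<'E'
from plant import bot
import cv2, numpy as np
from scipy.optimize import minimize
from scipy.spatial.transform import Rotation as Ro
HUE=dict(teal=88,amber=20,rose=170,blue=115,green=62)
def corners(p,dims,z0):
    x,y,a=p; c,s=np.cos(a),np.sin(a)
    return np.array([[x+c*i*dims[0]/2-s*j*dims[1]/2,y+s*i*dims[0]/2+c*j*dims[1]/2,z0+k*dims[2]] for i in(-1,1) for j in(-1,1) for k in(0,1)])
def proj(P,ci):
    return cv2.projectPoints(np.asarray(P,float).reshape(-1,3),cv2.Rodrigues(ci["R"])[0],ci["t"],ci["intrinsics"],np.array([ci["k1"],0,0,0.]))[0][:,0]
def hullmask(img,seed,hue,r):
    hsv=cv2.cvtColor(img,cv2.COLOR_RGB2HSV).astype(int)
    dh=abs((hsv[...,0]-hue+90)%180-90)
    m=((dh<13)&(hsv[...,1]>110)&(hsv[...,2]>50)).astype(np.uint8)
    d=np.zeros_like(m); cv2.circle(d,tuple(int(v) for v in seed),r,1,-1); m&=d
    m=cv2.morphologyEx(m,cv2.MORPH_OPEN,np.ones((2,2)))
    return cv2.convexHull(cv2.findNonZero(m))[:,0].astype(np.float32)+0.0
def fit(views,p0,dims,z0):
    # views: list of (hull, ci)
    def cost(p):
        s=0
        for h,ci in views:
            q=cv2.convexHull(proj(corners(p,dims,z0),ci).astype(np.float32))
            A=cv2.intersectConvexConvex(q,h.reshape(-1,1,2))[0]
            s+=1-A/(cv2.contourArea(q)+cv2.contourArea(h)-A)
        return s
    best=None
    for a in np.radians([0,45,90,135]):
        r=minimize(cost,[*p0,a],method="Nelder-Mead",options=dict(initial_simplex=[[*p0,a],[p0[0]+.02,p0[1],a],[p0[0],p0[1]+.02,a],[p0[0],p0[1],a+.4]],xatol=1e-4,fatol=1e-5))
        if best is None or r.fun<best.fun: best=r
    return best.x,best.fun
def ray(uv,ci,z):
    n=cv2.undistortPoints(np.array([[uv]],float),ci["intrinsics"],np.array([ci["k1"],0,0,0.]))[0,0]
    d=ci["R"].T@np.array([*n,1]); c=-ci["R"].T@ci["t"]; return (c+d*(z-c[2])/d[2])[:2]
def go(x,y,z,tyang):
    "print tool-frame deltas to put TCP at x,y,z with tool y axis along angle tyang (deg, mod 180)"
    s=bot.state(); q=s["tool_rot"]; R=Ro.from_quat([q[1],q[2],q[3],q[0]])
    M=R.as_matrix(); cur=np.degrees(np.arctan2(M[1,1],M[0,1]))
    d=(tyang-cur+90)%180-90
    az=-d
    M2=(R*Ro.from_rotvec([0,0,np.radians(az)])).as_matrix()
    D=np.array([x,y,z])-s["tcp_pos"]
    print("t",round(s["time_s"],2),"tcp",s["tcp_pos"].round(4),"tilt z",M[:,2].round(4),"tool-y ang",cur.round(2),"j6",s["joints"][5].round(2))
    print("az",round(az,2),"then shift",(M2.T@D).round(4),"| before-turn frame",(M.T@D).round(4))
E
cat >m.py <<'E'
from h import *
import sys
t=cv2.imread("pics/top0.png")[:,:,::-1].copy(); s=cv2.imread("pics/side0.png")[:,:,::-1].copy()
ct,cs=bot.camera_info("top"),bot.camera_info("side")
P=dict(teal_pack=((311,274),(297,262)),amber_pack=((218,294),(242,214)),rose_pack=((501,252),(421,394)),void_teal=((415,284),(341,339)),void_rose=((151,242),(257,163)),blue=((158,330),(191,193)),green=((215,357),(188,233)))
B=dict(teal_bay=((325,182),(379,241)),amber_bay=((275,188),(350,213)),rose_bay=((375,177),(409,270)))
for D,dims,z0 in((P,(.086,.054,.036),0),(B,(.118,.086,.014),.008)):
    for n,(a,b) in D.items():
        hue=[v for k,v in HUE.items() if k in n][0]
        r=30 if D is P else 42
        ht=hullmask(t,a,hue,r); hs=hullmask(s,b,hue,r)
        p0=ray(a,ct,.02)
        for tag,v in(("top",[(ht,ct)]),("both",[(ht,ct),(hs,cs)])):
            x,f=fit(v,p0,dims,z0); print(n,tag,x[:2].round(4),"ang",np.degrees(x[2]).round(1)%180,"cost",round(f,3))
for n,(a,b) in dict(stamp=((158,180),(308,152)),mug=((488,175),(476,350))).items(): print(n,ray(a,ct,0.01))
E
python3 m.py
```

```text
teal_pack top [0.4435 0.0117] ang 6.2 cost 0.069
teal_pack both [0.4435 0.0117] ang 6.2 cost 0.221
amber_pack top [0.4022 0.2042] ang 1.8000000000000114 cost 0.085
amber_pack both [0.4029 0.2044] ang 3.5 cost 0.201
rose_pack top [ 0.4874 -0.3809] ang 165.9 cost 0.08
rose_pack both [ 0.4897 -0.3802] ang 163.1 cost 0.197
void_teal top [ 0.4203 -0.2016] ang 148.3 cost 0.094
void_teal both [ 0.423  -0.2032] ang 148.3 cost 0.237
void_rose top [0.5126 0.347 ] ang 168.5 cost 0.093
void_rose both [0.5137 0.3495] ang 166.1 cost 0.217
blue top [0.327  0.3306] ang 94.7 cost 0.083
blue both [0.3286 0.3313] ang 91.8 cost 0.228
green top [0.2717 0.2098] ang 147.8 cost 0.125
green both [0.2733 0.2102] ang 152.2 cost 0.315
teal_bay top [ 0.6379 -0.0179] ang 5.3 cost 0.071
teal_bay both [ 0.6379 -0.0178] ang 5.099999999999994 cost 0.2
amber_bay top [0.6279 0.0858] ang 6.0 cost 0.046
amber_bay both [0.6284 0.0863] ang 5.2 cost 0.142
rose_bay top [ 0.6467 -0.1237] ang 3.6 cost 0.062
rose_bay both [ 0.6479 -0.1224] ang 5.0 cost 0.158
stamp [0.64738634 0.34097332]
mug [ 0.65070676 -0.36215965]
```

```bash
python3 -c "
from h import *
go(.4435,.0117,.2,96)"
```

```text
t 0.1 tcp [0.1882 0.5163 0.2179] tilt z [-8.0e-04 -1.4e-03 -1.0e+00] tool-y ang 69.95 j6 -0.2
az -26.05 then shift [-0.2012 -0.5285  0.0184] | before-turn frame [-0.4128 -0.3865  0.0184]
```

Request:
drive_tool --steps '[{"az":-6.5,"z":0.005},{"az":-6.5,"z":0.005},{"az":-6.5,"z":0.004},{"az":-6.5,"z":0.004}]' --gripper 0

```text
invalid input
```

Request:
drive_tool --steps '[{"x":-0.01,"y":-0.026},{"x":-0.018,"y":-0.047},{"x":-0.018,"y":-0.047},{"x":-0.018,"y":-0.047},{"x":-0.018,"y":-0.047},{"x":-0.018,"y":-0.047},{"x":-0.018,"y":-0.047},{"x":-0.018,"y":-0.047},{"x":-0.018,"y":-0.047},{"x":-0.018,"y":-0.047},{"x":-0.018,"y":-0.047},{"x":-0.011,"y":-0.032}]'

```text
invalid input
```

Request:
drive_tool --steps '[{},{},{}]'

```text
invalid input
```

```bash
cat >>h.py <<'E'
def wrist(name):
    s=bot.state(); im=bot.grab_frame("wrist"); ci=bot.camera_info("wrist")
    cv2.imwrite(f"pics/{name}.png",im[:,:,::-1])
    q=s["tool_rot"]; T=np.eye(4); T[:3,:3]=Ro.from_quat([q[1],q[2],q[3],q[0]]).as_matrix(); T[:3,3]=s["tcp_pos"]
    W=np.linalg.inv(T@ci["T_tool_cam"]); ci["R"],ci["t"]=W[:3,:3],W[:3,3]
    return im,ci
def wfit(im,ci,p0,hue,dims=(.086,.054,.036),z0=0):
    c=proj([*p0,z0+dims[2]/2],ci)[0]
    h=hullmask(im,c,hue,110)
    x,f=fit([(h,ci)],p0,dims,z0); print("fit",x[:2].round(4),"ang",np.degrees(x[2]).round(2)%180,"cost",round(f,3)); return x
E
python3 -c "
from h import *
im,ci=wrist('w1')
x=wfit(im,ci,(.4435,.0117),HUE['teal'])
go(x[0],x[1],.015,np.degrees(x[2])+90)"
```

```text
Traceback (most recent call last):
  File "h.py", line 53, in wfit
    h=hullmask(im,c,hue,110)
  File "h.py", line 17, in hullmask
    return cv2.convexHull(cv2.findNonZero(m))[:,0].astype(np.float32)+0.0
           ~~~~~~~~~~~~~~^^^^^^^^^^^^^^^^^^^^
cv2.error: OpenCV(4.12.0) /io/opencv/modules/imgproc/src/convhull.cpp:143: error: (-215:Assertion failed) total >= 0 && (depth == CV_32F || depth == CV_32S) in function 'convexHull'
```

View pics/w1.png

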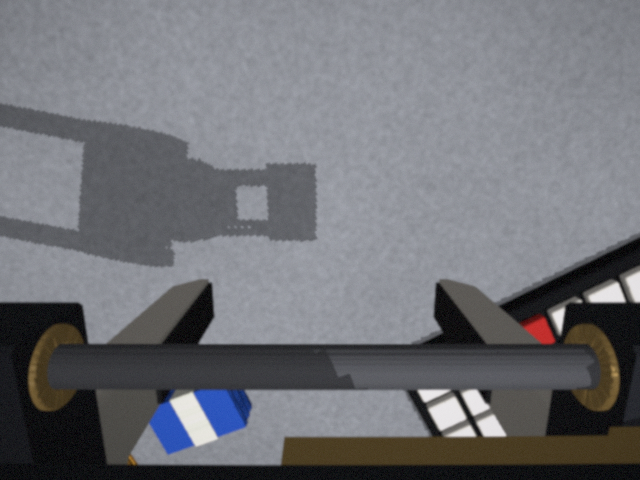

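The moves were refused and the arm has not moved: the wrist view shows only desk, the gripper bar, and the blue look-alike at (200,415). I'll retry with every key in each row.

Request:
drive_tool --steps '[{"x":0,"y":0,"z":0.005,"ax":0,"ay":0,"az":-6.5},{"x":0,"y":0,"z":0.005,"ax":0,"ay":0,"az":-6.5},{"x":0,"y":0,"z":0.004,"ax":0,"ay":0,"az":-6.5},{"x":0,"y":0,"z":0.004,"ax":0,"ay":0,"az":-6.5}]'

```text
time_s: 0.55
tcp_pos: [0.1883, 0.5165, 0.2001]
tool_rot: [-0.0, -0.054, 0.999, -0.0]
force: [0.3, -0.2, 0.6]
gripper_width: 0.0927
finger_force: 0.0
```

Request:
drive_tool --steps '[{"x":-0.01,"y":-0.026,"z":0,"ax":0,"ay":0,"az":0},{"x":-0.018,"y":-0.046,"z":0,"ax":0,"ay":0,"az":0},{"x":-0.018,"y":-0.046,"z":0,"ax":0,"ay":0,"az":0},{"x":-0.018,"y":-0.046,"z":0,"ax":0,"ay":0,"az":0},{"x":-0.018,"y":-0.046,"z":0,"ax":0,"ay":0,"az":0},{"x":-0.018,"y":-0.046,"z":0,"ax":0,"ay":0,"az":0},{"x":-0.018,"y":-0.046,"z":0,"ax":0,"ay":0,"az":0},{"x":-0.018,"y":-0.046,"z":0,"ax":0,"ay":0,"az":0},{"x":-0.018,"y":-0.046,"z":0,"ax":0,"ay":0,"az":0},{"x":-0.018,"y":-0.046,"z":0,"ax":0,"ay":0,"az":0},{"x":-0.018,"y":-0.046,"z":0,"ax":0,"ay":0,"az":0},{"x":-0.011,"y":-0.032,"z":0,"ax":0,"ay":0,"az":0}]'

```text
time_s: 1.75
tcp_pos: [0.4433, 0.0194, 0.2006]
tool_rot: [0.0, -0.051, 0.999, -0.0]
force: [0.3, -0.2, -1.2]
gripper_width: 0.093
finger_force: 0.0
```

```bash
python3 -c "
from h import *
go(.4435,.0117,.016,96)
im,ci=wrist('w2')"
```

```text
t 1.75 tcp [0.4433 0.0194 0.2006] tilt z [ 6.e-04 -6.e-04 -1.e+00] tool-y ang 95.85 j6 -1.88
az -0.15 then shift [ 0.0007 -0.0076  0.1846] | before-turn frame [ 0.0006 -0.0076  0.1846]
```

View pics/w2.png

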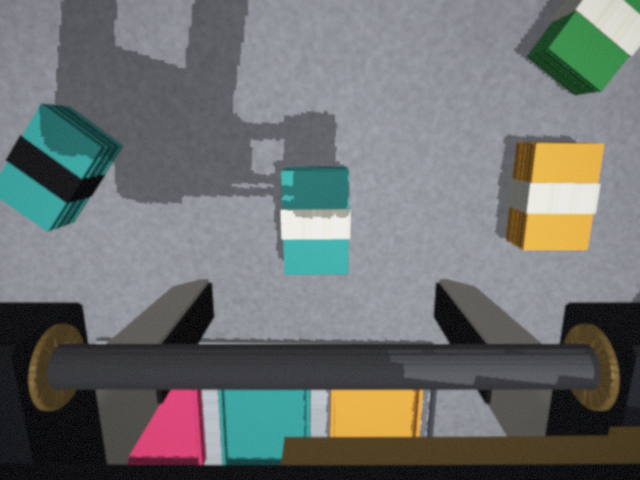

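The wrist view shows the white-banded teal pack at (316,220) and the amber pack at (556,196), so I fit both from here.

```bash
cat > f.py <<'E'
from h import *
im=cv2.imread('pics/w2.png')[:,:,::-1].copy()
s=bot.state(); ci=bot.camera_info("wrist"); q=s["tool_rot"]; T=np.eye(4); T[:3,:3]=Ro.from_quat([q[1],q[2],q[3],q[0]]).as_matrix(); T[:3,3]=s["tcp_pos"]
W=np.linalg.inv(T@ci["T_tool_cam"]); ci["R"],ci["t"]=W[:3,:3],W[:3,3]
print(proj([*s["tcp_pos"][:2],.036],ci),proj([.4435,.0117,.036],ci))
for c,sd,r in(("teal",(316,220),70),("amber",(556,196),80)):
    h=hullmask(im,sd,HUE[c],r)
    x,f=fit([(h,ci)],ray(sd,ci,.03),(.086,.054,.036),0); print(c,x[:2].round(4),np.degrees(x[2])%180,f)
E
python3 f.py
```

```text
[[324.23251457 219.51758352]] [[319.15462427 216.63160187]]
teal [0.4511 0.0097] 8.135827757938586 0.07164018052054144
amber [0.4098 0.2024] 3.6090033001536983 0.054652543116840646
```

```bash
python3 -c "
from h import *
go(.447,.0108,.016,97)"
```

```text
t 1.8 tcp [0.4454 0.016  0.2007] tilt z [ 0.0021 -0.0035 -1.    ] tool-y ang 95.77 j6 -1.88
az -1.23 then shift [-0.0006 -0.0046  0.1847] | before-turn frame [-0.0007 -0.0046  0.1847]
```

Request:
drive_tool --steps '[{"x":0,"y":0,"z":0.03,"ax":0,"ay":0,"az":-1.2},{"x":0,"y":0,"z":0.03,"ax":0,"ay":0,"az":0},{"x":0,"y":0,"z":0.03,"ax":0,"ay":0,"az":0},{"x":0,"y":0,"z":0.03,"ax":0,"ay":0,"az":0},{"x":0,"y":0,"z":0,"ax":0,"ay":0,"az":0},{"x":0,"y":0,"z":0,"ax":0,"ay":0,"az":0}]'

```text
time_s: 2.4
tcp_pos: [0.4418, 0.0226, 0.0808]
tool_rot: [-0.001, -0.062, 0.998, 0.0]
force: [-0.7, -0.9, -0.3]
gripper_width: 0.0934
finger_force: 0.0
```

```bash
python3 -c "
from h import *
go(.447,.0108,.016,97)"
```

```text
t 2.4 tcp [0.4418 0.0226 0.0808] tilt z [-1.4e-03  3.0e-04 -1.0e+00] tool-y ang 97.17 j6 -1.9
az 0.17 then shift [-0.0038 -0.0124  0.0648] | before-turn frame [-0.0037 -0.0124  0.0648]
```

Request:
drive_tool --steps '[{"x":-0.002,"y":-0.006,"z":0,"ax":0,"ay":0,"az":0},{"x":-0.002,"y":-0.006,"z":0,"ax":0,"ay":0,"az":0},{"x":0,"y":0,"z":0.015,"ax":0,"ay":0,"az":0},{"x":0,"y":0,"z":0.02,"ax":0,"ay":0,"az":0},{"x":0,"y":0,"z":0.02,"ax":0,"ay":0,"az":0},{"x":0,"y":0,"z":0.01,"ax":0,"ay":0,"az":0},{"x":0,"y":0,"z":0,"ax":0,"ay":0,"az":0},{"x":0,"y":0,"z":0,"ax":0,"ay":0,"az":0}]'

```text
time_s: 3.2
tcp_pos: [0.4484, 0.0106, 0.0164]
tool_rot: [0.001, -0.062, 0.998, -0.0]
force: [-0.8, 0.9, 0.2]
gripper_width: 0.0929
finger_force: 0.0
```

Request:
drive_tool --steps '[{"x":0,"y":0,"z":0,"ax":0,"ay":0,"az":0},{"x":0,"y":0,"z":0,"ax":0,"ay":0,"az":0},{"x":0,"y":0,"z":0,"ax":0,"ay":0,"az":0},{"x":0,"y":0,"z":0,"ax":0,"ay":0,"az":0},{"x":0,"y":0,"z":0,"ax":0,"ay":0,"az":0},{"x":0,"y":0,"z":0,"ax":0,"ay":0,"az":0},{"x":0,"y":0,"z":0,"ax":0,"ay":0,"az":0},{"x":0,"y":0,"z":0,"ax":0,"ay":0,"az":0}]' --gripper 1.0 --force 20

```text
time_s: 4.0
tcp_pos: [0.4476, 0.0111, 0.0158]
tool_rot: [-0.0, -0.062, 0.998, 0.0]
force: [-0.5, 1.5, 3.2]
gripper_width: 0.0539
finger_force: 20.0
```

Request:
drive_tool --steps '[{"x":0,"y":0,"z":-0.01,"ax":0,"ay":0,"az":0},{"x":0,"y":0,"z":-0.02,"ax":0,"ay":0,"az":0},{"x":0,"y":0,"z":-0.03,"ax":0,"ay":0,"az":1.9},{"x":0,"y":0,"z":-0.02,"ax":0,"ay":0,"az":0},{"x":0,"y":0,"z":-0.01,"ax":0,"ay":0,"az":0},{"x":0,"y":0,"z":0,"ax":0,"ay":0,"az":0}]'

```text
time_s: 4.6
tcp_pos: [0.4485, 0.0107, 0.1069]
tool_rot: [0.001, -0.046, 0.999, -0.0]
force: [-0.5, -0.4, -3.0]
gripper_width: 0.0535
finger_force: 20.0
```

```bash
python3 -c "
from h import *
go(.640,-.018,.03,95.2)"
```

```text
t 4.6 tcp [0.4485 0.0107 0.1069] tilt z [ 2.8e-03 -9.0e-04 -1.0e+00] tool-y ang 95.27 j6 -1.89
az 0.07 then shift [-0.1879 -0.0458  0.0775] | before-turn frame [-0.1879 -0.046   0.0775]
```

Request:
drive_tool --steps '[{"x":-0.01,"y":-0.003,"z":0,"ax":0,"ay":0,"az":0},{"x":-0.024,"y":-0.006,"z":0,"ax":0,"ay":0,"az":0},{"x":-0.036,"y":-0.009,"z":0,"ax":0,"ay":0,"az":0},{"x":-0.036,"y":-0.009,"z":0,"ax":0,"ay":0,"az":0},{"x":-0.036,"y":-0.009,"z":0,"ax":0,"ay":0,"az":0},{"x":-0.026,"y":-0.006,"z":0,"ax":0,"ay":0,"az":0},{"x":-0.015,"y":-0.003,"z":0,"ax":0,"ay":0,"az":0},{"x":-0.005,"y":-0.001,"z":0,"ax":0,"ay":0,"az":0},{"x":0,"y":0,"z":0,"ax":0,"ay":0,"az":0},{"x":0,"y":0,"z":0,"ax":0,"ay":0,"az":0},{"x":0,"y":0,"z":0,"ax":0,"ay":0,"az":0}]'

```text
time_s: 5.7
tcp_pos: [0.638, -0.0174, 0.1054]
tool_rot: [-0.001, -0.046, 0.999, 0.0]
force: [-0.0, -0.1, -1.7]
gripper_width: 0.0536
finger_force: 20.0
```

```bash
python3 -c "
from h import *
go(.640,-.018,.03,95.2)
im,ci=wrist('w3'); t=bot.grab_frame('top'); 
c=t[100:300,200:460]
cv2.imwrite('pics/a3.png',np.hstack([cv2.resize(im,(400,300)),cv2.resize(c,(390,300))])[:,:,::-1])"
```

```text
t 5.7 tcp [ 0.638  -0.0174  0.1054] tilt z [-1.2e-03  2.0e-04 -1.0e+00] tool-y ang 95.27 j6 -1.86
az 0.07 then shift [-0.002  -0.0008  0.0754] | before-turn frame [-0.002  -0.0008  0.0754]
```

View pics/a3.png

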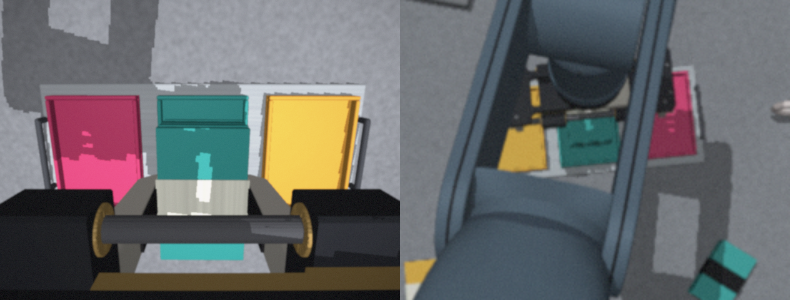

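The left half (wrist view) shows the held pack centred sideways over the teal bay. The bay's near rim is at row ~95 of the crop and the pack's near top edge at row ~126. I check that offset numerically.

```bash
python3 -c "
from h import *
s=bot.state(); ci=bot.camera_info('wrist'); q=s['tool_rot']; T=np.eye(4); T[:3,:3]=Ro.from_quat([q[1],q[2],q[3],q[0]]).as_matrix(); T[:3,3]=s['tcp_pos']
W=np.linalg.inv(T@ci['T_tool_cam']); ci['R'],ci['t']=W[:3,:3],W[:3,3]
im=cv2.imread('pics/w3.png')
for u in (70*1.6,202*1.6,310*1.6): print('rim',ray((u,96*1.6),ci,.022))
for v in(96,100): print('teal sides',[ray((u*1.6,v*1.6),ci,.022) for u in(157,248)])
print('pack',ray((157*1.6,126*1.6),ci,s['tcp_pos'][2]+.0205),ray((248*1.6,126*1.6),ci,s['tcp_pos'][2]+.0205))
a=np.radians(5.2)
for n,p in dict(bay=(.640,-.018),pack=s['tcp_pos'][:2]).items():
  L=.059 if n=='bay' else .043
  print(n,'exp edge',p[0]-L*np.cos(a),p[1]-L*np.sin(a))
"
```

```text
rim [ 0.59417509 -0.14501557]
rim [ 0.58320657 -0.0226785 ]
rim [0.57399411 0.07731772]
teal sides [array([ 0.58697283, -0.06426843]), array([0.57931681, 0.01983763])]
teal sides [array([ 0.59062749, -0.06408639]), array([0.58294454, 0.02032089])]
pack [ 0.59711185 -0.04647648] [0.59253403 0.00383851]
bay exp edge 0.5812428204816578 -0.023347322231669028
pack exp edge 0.595582673638286 -0.021367368135390738
```

Request:
drive_tool --steps '[{"x":-0.003,"y":0,"z":0.01,"ax":0,"ay":0,"az":0},{"x":0,"y":0,"z":0.02,"ax":0,"ay":0,"az":0},{"x":0,"y":0,"z":0.02,"ax":0,"ay":0,"az":0},{"x":0,"y":0,"z":0.015,"ax":0,"ay":0,"az":0},{"x":0,"y":0,"z":0.008,"ax":0,"ay":0,"az":0},{"x":0,"y":0,"z":0.003,"ax":0,"ay":0,"az":0},{"x":0,"y":0,"z":0,"ax":0,"ay":0,"az":0},{"x":0,"y":0,"z":0,"ax":0,"ay":0,"az":0},{"x":0,"y":0,"z":0,"ax":0,"ay":0,"az":0}]'

```text
time_s: 6.7
tcp_pos: [0.6427, -0.0175, 0.0306]
tool_rot: [0.001, -0.046, 0.999, -0.0]
force: [0.3, -0.5, -2.5]
gripper_width: 0.0537
finger_force: 20.0
```

Request:
drive_tool --steps '[{"x":0,"y":0,"z":0.001,"ax":0,"ay":0,"az":0},{"x":0,"y":0,"z":0.001,"ax":0,"ay":0,"az":0},{"x":0,"y":0,"z":0,"ax":0,"ay":0,"az":0},{"x":0,"y":0,"z":0,"ax":0,"ay":0,"az":0},{"x":0,"y":0,"z":0,"ax":0,"ay":0,"az":0}]'

```text
time_s: 7.2
tcp_pos: [0.6422, -0.0174, 0.0278]
tool_rot: [0.0, -0.046, 0.999, -0.0]
force: [-0.4, 1.1, -0.4]
gripper_width: 0.0538
finger_force: 20.0
```

Request:
drive_tool --steps '[{"x":0,"y":0,"z":0,"ax":0,"ay":0,"az":0},{"x":0,"y":0,"z":0,"ax":0,"ay":0,"az":0},{"x":0,"y":0,"z":0,"ax":0,"ay":0,"az":0},{"x":0,"y":0,"z":0,"ax":0,"ay":0,"az":0}]' --gripper 0.3

```text
time_s: 7.6
tcp_pos: [0.6421, -0.0173, 0.0278]
tool_rot: [0.0, -0.046, 0.999, -0.0]
force: [-0.1, 0.4, 0.4]
gripper_width: 0.0651
finger_force: 0.0
```

Request:
drive_tool --steps '[{"x":0,"y":0,"z":-0.01,"ax":0,"ay":0,"az":0},{"x":0,"y":0,"z":-0.02,"ax":0,"ay":0,"az":0},{"x":0,"y":0,"z":-0.03,"ax":0,"ay":0,"az":0},{"x":0,"y":0,"z":-0.03,"ax":0,"ay":0,"az":0},{"x":0,"y":0,"z":-0.02,"ax":0,"ay":0,"az":0}]'

```text
time_s: 8.1
tcp_pos: [0.643, -0.0175, 0.141]
tool_rot: [0.002, -0.046, 0.999, -0.0]
force: [-0.1, 0.6, 0.3]
gripper_width: 0.0649
finger_force: 0.0
```

```bash
python3 -c "
from h import *
go(.405,.2035,.14,92.8)"
```

```text
t 8.1 tcp [ 0.643  -0.0175  0.141 ] tilt z [ 3.4e-03 -7.0e-04 -1.0e+00] tool-y ang 95.26 j6 -1.86
az 2.46 then shift [0.2269 0.2324 0.    ] | before-turn frame [0.2167 0.2419 0.    ]
```

Request:
drive_tool --steps '[{"x":0,"y":0,"z":0,"ax":0,"ay":0,"az":2.4},{"x":0.012,"y":0.012,"z":0,"ax":0,"ay":0,"az":0},{"x":0.025,"y":0.026,"z":0,"ax":0,"ay":0,"az":0},{"x":0.032,"y":0.033,"z":0,"ax":0,"ay":0,"az":0},{"x":0.032,"y":0.033,"z":0,"ax":0,"ay":0,"az":0},{"x":0.032,"y":0.033,"z":0,"ax":0,"ay":0,"az":0},{"x":0.032,"y":0.033,"z":0,"ax":0,"ay":0,"az":0},{"x":0.03,"y":0.03,"z":0,"ax":0,"ay":0,"az":0},{"x":0.02,"y":0.02,"z":0,"ax":0,"ay":0,"az":0},{"x":0.01,"y":0.01,"z":0,"ax":0,"ay":0,"az":0},{"x":0.002,"y":0.002,"z":0,"ax":0,"ay":0,"az":0},{"x":0,"y":0,"z":0,"ax":0,"ay":0,"az":0}]' --gripper 0.0

```text
time_s: 9.3
tcp_pos: [0.4047, 0.2029, 0.1382]
tool_rot: [0.001, -0.025, 1.0, -0.0]
force: [-0.0, -1.0, 0.6]
gripper_width: 0.093
finger_force: 0.0
```

Request:
drive_tool --steps '[{"x":0,"y":0,"z":0,"ax":0,"ay":0,"az":0},{"x":0,"y":0,"z":0,"ax":0,"ay":0,"az":0},{"x":0,"y":0,"z":0,"ax":0,"ay":0,"az":0}]'

```text
time_s: 9.6
tcp_pos: [0.4044, 0.2024, 0.1375]
tool_rot: [-0.0, -0.024, 1.0, -0.0]
force: [0.6, 0.3, -0.6]
gripper_width: 0.0928
finger_force: 0.0
```

```bash
python3 -c "
from h import *
im,ci=wrist('w4')
h=hullmask(im,proj([.405,.2035,.03],ci)[0],HUE['amber'],110)
x,f=fit([(h,ci)],(.405,.2035),(.086,.054,.036),0); print(x[:2],np.degrees(x[2]),f,h.min(0),h.max(0))
go(.405,.2035,.016,92.8)
t=bot.grab_frame('top')[100:260,220:430]
cv2.imwrite('pics/a4.png',np.hstack([cv2.resize(im,(400,300)),cv2.resize(t,(394,300))])[:,:,::-1])"
```

```text
[0.40766329 0.20557648] 185.29960546285074 0.036318696024789765 [284. 172.] [370. 305.]
t 9.65 tcp [0.4043 0.2025 0.1375] tilt z [-3.e-04 -2.e-04 -1.e+00] tool-y ang 92.79 j6 -1.4
az -0.01 then shift [-0.0008  0.001   0.1215] | before-turn frame [-0.0008  0.001   0.1215]
```

View pics/a4.png

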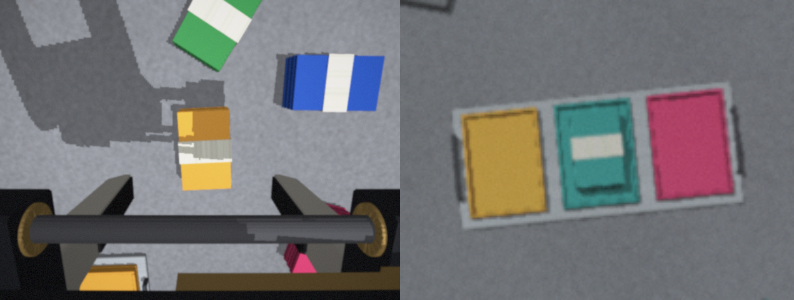

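The top crop shows the teal pack seated squarely in the teal bay. The wrist view shows the amber pack between the open fingers, so I make a small correction and grasp it.

Request:
drive_tool --steps '[{"x":-0.0025,"y":0.0025,"z":0.01,"ax":0,"ay":0,"az":-1.7},{"x":0,"y":0,"z":0.02,"ax":0,"ay":0,"az":0},{"x":0,"y":0,"z":0.03,"ax":0,"ay":0,"az":0},{"x":0,"y":0,"z":0.03,"ax":0,"ay":0,"az":0},{"x":0,"y":0,"z":0.02,"ax":0,"ay":0,"az":0},{"x":0,"y":0,"z":0.009,"ax":0,"ay":0,"az":0},{"x":0,"y":0,"z":0.002,"ax":0,"ay":0,"az":0},{"x":0,"y":0,"z":0,"ax":0,"ay":0,"az":0},{"x":0,"y":0,"z":0,"ax":0,"ay":0,"az":0},{"x":0,"y":0,"z":0,"ax":0,"ay":0,"az":0}]'

```text
time_s: 10.7
tcp_pos: [0.4069, 0.2059, 0.0176]
tool_rot: [0.001, -0.04, 0.999, 0.0]
force: [-0.1, -0.2, -0.5]
gripper_width: 0.0931
finger_force: 0.0
```

Request:
drive_tool --steps '[{"x":0,"y":0,"z":0,"ax":0,"ay":0,"az":0},{"x":0,"y":0,"z":0,"ax":0,"ay":0,"az":0},{"x":0,"y":0,"z":0,"ax":0,"ay":0,"az":0},{"x":0,"y":0,"z":0,"ax":0,"ay":0,"az":0},{"x":0,"y":0,"z":0,"ax":0,"ay":0,"az":0},{"x":0,"y":0,"z":0,"ax":0,"ay":0,"az":0},{"x":0,"y":0,"z":0,"ax":0,"ay":0,"az":0},{"x":0,"y":0,"z":0,"ax":0,"ay":0,"az":0}]' --gripper 1.0 --force 20

```text
time_s: 11.5
tcp_pos: [0.4061, 0.2057, 0.0166]
tool_rot: [-0.0, -0.04, 0.999, -0.0]
force: [-1.7, 0.5, 0.3]
gripper_width: 0.054
finger_force: 19.9
```

Request:
drive_tool --steps '[{"x":0,"y":0,"z":-0.01,"ax":0,"ay":0,"az":0},{"x":0,"y":0,"z":-0.02,"ax":0,"ay":0,"az":0},{"x":0,"y":0,"z":-0.03,"ax":0,"ay":0,"az":-0.7},{"x":0,"y":0,"z":-0.02,"ax":0,"ay":0,"az":0},{"x":0,"y":0,"z":-0.01,"ax":0,"ay":0,"az":0},{"x":0,"y":0,"z":0,"ax":0,"ay":0,"az":0}]'

```text
time_s: 12.1
tcp_pos: [0.407, 0.2059, 0.108]
tool_rot: [0.001, -0.046, 0.999, 0.0]
force: [0.7, -0.2, -2.5]
gripper_width: 0.054
finger_force: 19.9
```

```bash
python3 -c "
from h import *
go(.6322,.0876,.0285,95.2)"
```

```text
t 12.1 tcp [0.407  0.2059 0.108 ] tilt z [ 2.9e-03  7.0e-04 -1.0e+00] tool-y ang 95.26 j6 -1.44
az 0.06 then shift [-0.2133 -0.1383  0.0801] | before-turn frame [-0.2132 -0.1385  0.0801]
```

Request:
drive_tool --steps '[{"x":-0.01,"y":-0.007,"z":0,"ax":0,"ay":0,"az":0},{"x":-0.024,"y":-0.015,"z":0,"ax":0,"ay":0,"az":0},{"x":-0.034,"y":-0.022,"z":0,"ax":0,"ay":0,"az":0},{"x":-0.036,"y":-0.023,"z":0,"ax":0,"ay":0,"az":0},{"x":-0.036,"y":-0.023,"z":0,"ax":0,"ay":0,"az":0},{"x":-0.034,"y":-0.022,"z":0,"ax":0,"ay":0,"az":0},{"x":-0.024,"y":-0.016,"z":0,"ax":0,"ay":0,"az":0},{"x":-0.012,"y":-0.008,"z":0,"ax":0,"ay":0,"az":0},{"x":-0.004,"y":-0.002,"z":0,"ax":0,"ay":0,"az":0},{"x":0,"y":0,"z":0,"ax":0,"ay":0,"az":0},{"x":0,"y":0,"z":0,"ax":0,"ay":0,"az":0},{"x":0,"y":0,"z":0,"ax":0,"ay":0,"az":0}]'

```text
time_s: 13.3
tcp_pos: [0.6309, 0.0885, 0.1064]
tool_rot: [-0.001, -0.046, 0.999, 0.0]
force: [1.1, -0.0, -2.4]
gripper_width: 0.0538
finger_force: 19.9
```

```bash
python3 -c "
from h import *
go(.6322,.0876,.0286,95.2)
im,ci=wrist('w5');cv2.imwrite('pics/a5.png',cv2.resize(im,(400,300))[:,:,::-1])"
```

```text
t 13.3 tcp [0.6309 0.0885 0.1064] tilt z [-1.1e-03  1.0e-04 -1.0e+00] tool-y ang 95.31 j6 -1.7
az 0.11 then shift [-0.0013 -0.001   0.0778] | before-turn frame [-0.0013 -0.001   0.0778]
```

View pics/a5.png

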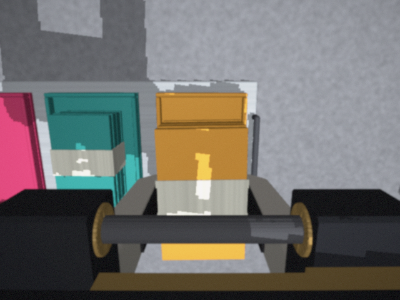

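The amber pack is centred over the amber bay (rims at columns 155–247 of the crop, pack at 156–247), so I lower it.

Request:
drive_tool --steps '[{"x":-0.001,"y":-0.001,"z":0.01,"ax":0,"ay":0,"az":0},{"x":0,"y":0,"z":0.02,"ax":0,"ay":0,"az":0},{"x":0,"y":0,"z":0.02,"ax":0,"ay":0,"az":0},{"x":0,"y":0,"z":0.015,"ax":0,"ay":0,"az":0},{"x":0,"y":0,"z":0.008,"ax":0,"ay":0,"az":0},{"x":0,"y":0,"z":0.003,"ax":0,"ay":0,"az":0},{"x":0,"y":0,"z":0.001,"ax":0,"ay":0,"az":0},{"x":0,"y":0,"z":0.001,"ax":0,"ay":0,"az":0},{"x":0,"y":0,"z":0,"ax":0,"ay":0,"az":0},{"x":0,"y":0,"z":0,"ax":0,"ay":0,"az":0},{"x":0,"y":0,"z":0,"ax":0,"ay":0,"az":0}]'

```text
time_s: 14.45
tcp_pos: [0.6332, 0.0869, 0.0291]
tool_rot: [0.0, -0.046, 0.999, -0.0]
force: [0.0, 0.1, -1.7]
gripper_width: 0.0537
finger_force: 19.9
```

Request:
drive_tool --steps '[{"x":0,"y":0,"z":0.0007,"ax":0,"ay":0,"az":0},{"x":0,"y":0,"z":0,"ax":0,"ay":0,"az":0},{"x":0,"y":0,"z":0,"ax":0,"ay":0,"az":0}]'

```text
time_s: 14.75
tcp_pos: [0.6333, 0.087, 0.0287]
tool_rot: [0.0, -0.046, 0.999, -0.0]
force: [-1.8, -0.2, 4.2]
gripper_width: 0.0539
finger_force: 19.9
```

Request:
drive_tool --steps '[{"x":0,"y":0,"z":0,"ax":0,"ay":0,"az":0},{"x":0,"y":0,"z":0,"ax":0,"ay":0,"az":0},{"x":0,"y":0,"z":0,"ax":0,"ay":0,"az":0},{"x":0,"y":0,"z":0,"ax":0,"ay":0,"az":0}]' --gripper 0.3

```text
time_s: 15.15
tcp_pos: [0.6329, 0.0869, 0.0278]
tool_rot: [-0.0, -0.046, 0.999, 0.0]
force: [0.3, -0.4, -1.0]
gripper_width: 0.0648
finger_force: 0.0
```

Request:
drive_tool --steps '[{"x":0,"y":0,"z":-0.01,"ax":0,"ay":0,"az":0},{"x":0,"y":0,"z":-0.02,"ax":0,"ay":0,"az":0},{"x":0,"y":0,"z":-0.03,"ax":0,"ay":0,"az":0},{"x":0,"y":0,"z":-0.03,"ax":0,"ay":0,"az":0},{"x":0,"y":0,"z":-0.02,"ax":0,"ay":0,"az":5.2},{"x":0,"y":0,"z":-0.01,"ax":0,"ay":0,"az":5.2},{"x":0,"y":0,"z":0,"ax":0,"ay":0,"az":5.2},{"x":0,"y":0,"z":0,"ax":0,"ay":0,"az":5.1},{"x":0,"y":0,"z":0,"ax":0,"ay":0,"az":0}]'

```text
time_s: 16.05
tcp_pos: [0.6331, 0.087, 0.1489]
tool_rot: [0.0, 0.135, 0.991, 0.0]
force: [-0.1, -0.4, 0.2]
gripper_width: 0.065
finger_force: 0.0
```

```bash
python3 -c "
from h import *
go(.489,-.380,.15,74.5)"
```

```text
t 16.05 tcp [0.6331 0.087  0.1489] tilt z [ 0.001 -0.    -1.   ] tool-y ang 74.52 j6 -1.34
az 0.02 then shift [ 0.0141 -0.4885 -0.0013] | before-turn frame [ 0.0142 -0.4885 -0.0013]
```

Request:
drive_tool --steps '[{"x":0.0,"y":-0.015,"z":0,"ax":0,"ay":0,"az":0},{"x":0.001,"y":-0.035,"z":0,"ax":0,"ay":0,"az":0},{"x":0.002,"y":-0.048,"z":0,"ax":0,"ay":0,"az":0},{"x":0.001,"y":-0.048,"z":0,"ax":0,"ay":0,"az":0},{"x":0.002,"y":-0.048,"z":0,"ax":0,"ay":0,"az":0},{"x":0.001,"y":-0.048,"z":0,"ax":0,"ay":0,"az":0},{"x":0.002,"y":-0.048,"z":0,"ax":0,"ay":0,"az":0},{"x":0.001,"y":-0.048,"z":0,"ax":0,"ay":0,"az":0},{"x":0.002,"y":-0.048,"z":0,"ax":0,"ay":0,"az":0},{"x":0.001,"y":-0.048,"z":0,"ax":0,"ay":0,"az":0},{"x":0.001,"y":-0.036,"z":0,"ax":0,"ay":0,"az":0},{"x":0,"y":-0.014,"z":0,"ax":0,"ay":0,"az":0}]' --gripper 0.0

```text
time_s: 17.25
tcp_pos: [0.4882, -0.3801, 0.148]
tool_rot: [-0.0, 0.135, 0.991, -0.001]
force: [-0.1, -0.0, 0.8]
gripper_width: 0.0931
finger_force: 0.0
```

Request:
drive_tool --steps '[{"x":0,"y":-0.004,"z":0,"ax":0,"ay":0,"az":0},{"x":0,"y":0,"z":0,"ax":0,"ay":0,"az":0},{"x":0,"y":0,"z":0,"ax":0,"ay":0,"az":0},{"x":0,"y":0,"z":0,"ax":0,"ay":0,"az":0}]'

```text
time_s: 17.65
tcp_pos: [0.4901, -0.378, 0.1481]
tool_rot: [-0.0, 0.133, 0.991, 0.0]
force: [1.1, 0.1, 0.7]
gripper_width: 0.0929
finger_force: 0.0
```

```bash
python3 -c "
from h import *
im,ci=wrist('w6')
h=hullmask(im,proj([.489,-.380,.03],ci)[0],HUE['rose'],110)
x,f=fit([(h,ci)],(.489,-.380),(.086,.054,.036),0); print(x[:2],np.degrees(x[2]),f,h.min(0),h.max(0))
go(x[0],x[1],.016,np.degrees(x[2])+90)
t=bot.grab_frame('top')[100:260,220:430]
cv2.imwrite('pics/a6.png',np.hstack([cv2.resize(im,(400,300)),cv2.resize(t,(394,300))])[:,:,::-1])"
```

```text
[ 0.49353463 -0.37837117] 163.26626150843953 0.04696595793852998 [284. 171.] [363. 298.]
t 17.7 tcp [ 0.4902 -0.3782  0.1481] tilt z [ 0.e+00  2.e-04 -1.e+00] tool-y ang 74.69 j6 -2.14
az 1.42 then shift [-0.0033  0.0008  0.1321] | before-turn frame [-0.0033  0.0007  0.1321]
```

View pics/a6.png

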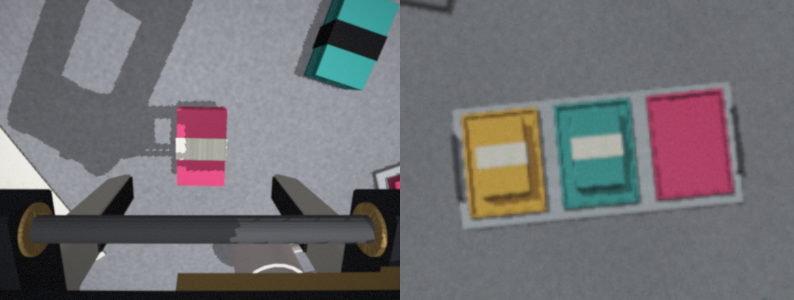

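The amber and teal packs are well seated in the top crop. The white-banded rose pack is at (202,146) between the open fingers, so I grasp it.

Request:
drive_tool --steps '[{"x":-0.0025,"y":0.0005,"z":0.01,"ax":0,"ay":0,"az":1.2},{"x":0,"y":0,"z":0.02,"ax":0,"ay":0,"az":0},{"x":0,"y":0,"z":0.03,"ax":0,"ay":0,"az":0},{"x":0,"y":0,"z":0.03,"ax":0,"ay":0,"az":0},{"x":0,"y":0,"z":0.025,"ax":0,"ay":0,"az":0},{"x":0,"y":0,"z":0.012,"ax":0,"ay":0,"az":0},{"x":0,"y":0,"z":0.004,"ax":0,"ay":0,"az":0},{"x":0,"y":0,"z":0.001,"ax":0,"ay":0,"az":0},{"x":0,"y":0,"z":0,"ax":0,"ay":0,"az":0},{"x":0,"y":0,"z":0,"ax":0,"ay":0,"az":0}]'

```text
time_s: 18.75
tcp_pos: [0.4928, -0.3806, 0.0173]
tool_rot: [0.001, 0.145, 0.989, -0.001]
force: [-0.2, 0.3, 0.5]
gripper_width: 0.0932
finger_force: 0.0
```

Request:
drive_tool --steps '[{"x":0,"y":0,"z":0,"ax":0,"ay":0,"az":0},{"x":0,"y":0,"z":0,"ax":0,"ay":0,"az":0},{"x":0,"y":0,"z":0,"ax":0,"ay":0,"az":0},{"x":0,"y":0,"z":0,"ax":0,"ay":0,"az":0},{"x":0,"y":0,"z":0,"ax":0,"ay":0,"az":0},{"x":0,"y":0,"z":0,"ax":0,"ay":0,"az":0},{"x":0,"y":0,"z":0,"ax":0,"ay":0,"az":0},{"x":0,"y":0,"z":0,"ax":0,"ay":0,"az":0}]' --gripper 1.0 --force 20

```text
time_s: 19.55
tcp_pos: [0.4921, -0.3799, 0.016]
tool_rot: [-0.0, 0.145, 0.989, 0.0]
force: [0.1, 0.5, -0.0]
gripper_width: 0.0538
finger_force: 20.0
```

Request:
drive_tool --steps '[{"x":0,"y":0,"z":-0.01,"ax":0,"ay":0,"az":0},{"x":0,"y":0,"z":-0.02,"ax":0,"ay":0,"az":0},{"x":0,"y":0,"z":-0.03,"ax":0,"ay":0,"az":0},{"x":0,"y":0,"z":-0.03,"ax":0,"ay":0,"az":-4},{"x":0,"y":0,"z":-0.025,"ax":0,"ay":0,"az":-6},{"x":0,"y":0,"z":-0.01,"ax":0,"ay":0,"az":-6},{"x":0,"y":0,"z":-0.005,"ax":0,"ay":0,"az":-4},{"x":0,"y":0,"z":0,"ax":0,"ay":0,"az":-1.7},{"x":0,"y":0,"z":0,"ax":0,"ay":0,"az":0},{"x":0,"y":0,"z":0,"ax":0,"ay":0,"az":0}]'

```text
time_s: 20.55
tcp_pos: [0.4917, -0.3795, 0.1454]
tool_rot: [-0.0, -0.043, 0.999, 0.0]
force: [-0.0, 0.3, -1.5]
gripper_width: 0.0538
finger_force: 20.0
```

```bash
python3 -c "
from h import *
go(.6515,-.1215,.0286,95.2)"
```

```text
t 20.55 tcp [ 0.4917 -0.3795  0.1454] tilt z [-8.e-04  9.e-04 -1.e+00] tool-y ang 94.98 j6 -2.49
az -0.22 then shift [-0.1826  0.2424  0.1169] | before-turn frame [-0.1816  0.2431  0.1169]
```

Request:
drive_tool --steps '[{"x":-0.009,"y":0.012,"z":0,"ax":0,"ay":0,"az":-0.2},{"x":-0.02,"y":0.026,"z":0,"ax":0,"ay":0,"az":0},{"x":-0.026,"y":0.035,"z":0,"ax":0,"ay":0,"az":0},{"x":-0.026,"y":0.035,"z":0,"ax":0,"ay":0,"az":0},{"x":-0.026,"y":0.035,"z":0,"ax":0,"ay":0,"az":0},{"x":-0.026,"y":0.035,"z":0,"ax":0,"ay":0,"az":0},{"x":-0.022,"y":0.029,"z":0,"ax":0,"ay":0,"az":0},{"x":-0.016,"y":0.021,"z":0,"ax":0,"ay":0,"az":0},{"x":-0.009,"y":0.012,"z":0,"ax":0,"ay":0,"az":0},{"x":-0.002,"y":0.003,"z":0.01,"ax":0,"ay":0,"az":0},{"x":0,"y":0,"z":0.02,"ax":0,"ay":0,"az":0},{"x":0,"y":0,"z":0.01,"ax":0,"ay":0,"az":0}]'

```text
time_s: 21.75
tcp_pos: [0.6494, -0.1216, 0.1034]
tool_rot: [-0.002, -0.045, 0.999, 0.0]
force: [-0.0, 0.1, -1.8]
gripper_width: 0.0542
finger_force: 20.0
```

Request:
drive_tool --steps '[{"x":0,"y":0,"z":0,"ax":0,"ay":0,"az":0},{"x":0,"y":0,"z":0,"ax":0,"ay":0,"az":0},{"x":0,"y":0,"z":0,"ax":0,"ay":0,"az":0}]'

```text
time_s: 22.05
tcp_pos: [0.6514, -0.1221, 0.1068]
tool_rot: [0.001, -0.045, 0.999, -0.0]
force: [0.2, -0.2, -1.6]
gripper_width: 0.0539
finger_force: 20.0
```

```bash
python3 -c "
from h import *
go(.6515,-.1215,.0286,95.2)
im,ci=wrist('w7');cv2.imwrite('pics/a7.png',cv2.resize(im,(400,300))[:,:,::-1])"
```

```text
t 22.05 tcp [ 0.6514 -0.1221  0.1068] tilt z [ 1.3e-03 -6.0e-04 -1.0e+00] tool-y ang 95.2 j6 -2.01
az 0.0 then shift [-0.0001  0.0007  0.0782] | before-turn frame [-0.0001  0.0007  0.0782]
```

View pics/a7.png

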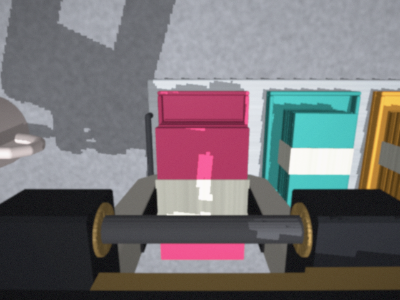

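The rose pack is centred over the rose bay (columns 157–249 of the crop), so I lower it.

Request:
drive_tool --steps '[{"x":0,"y":0,"z":0.01,"ax":0,"ay":0,"az":0},{"x":0,"y":0,"z":0.02,"ax":0,"ay":0,"az":0},{"x":0,"y":0,"z":0.02,"ax":0,"ay":0,"az":0},{"x":0,"y":0,"z":0.014,"ax":0,"ay":0,"az":0},{"x":0,"y":0,"z":0.008,"ax":0,"ay":0,"az":0},{"x":0,"y":0,"z":0.003,"ax":0,"ay":0,"az":0},{"x":0,"y":0,"z":0.001,"ax":0,"ay":0,"az":0},{"x":0,"y":0,"z":0,"ax":0,"ay":0,"az":0},{"x":0,"y":0,"z":0,"ax":0,"ay":0,"az":0},{"x":0,"y":0,"z":0,"ax":0,"ay":0,"az":0}]'

```text
time_s: 23.1
tcp_pos: [0.6515, -0.1214, 0.0307]
tool_rot: [0.001, -0.046, 0.999, -0.0]
force: [-0.0, 0.1, -1.4]
gripper_width: 0.0539
finger_force: 20.0
```

Request:
drive_tool --steps '[{"x":0,"y":0,"z":0.001,"ax":0,"ay":0,"az":0},{"x":0,"y":0,"z":0.001,"ax":0,"ay":0,"az":0},{"x":0,"y":0,"z":0.0005,"ax":0,"ay":0,"az":0},{"x":0,"y":0,"z":0,"ax":0,"ay":0,"az":0},{"x":0,"y":0,"z":0,"ax":0,"ay":0,"az":0}]'

```text
time_s: 23.6
tcp_pos: [0.6512, -0.1213, 0.0279]
tool_rot: [0.0, -0.046, 0.999, -0.0]
force: [-1.5, 1.1, 4.0]
gripper_width: 0.054
finger_force: 20.0
```

Request:
drive_tool --steps '[{"x":0,"y":0,"z":0,"ax":0,"ay":0,"az":0},{"x":0,"y":0,"z":0,"ax":0,"ay":0,"az":0},{"x":0,"y":0,"z":0,"ax":0,"ay":0,"az":0},{"x":0,"y":0,"z":0,"ax":0,"ay":0,"az":0}]' --gripper 0.3

```text
time_s: 24.0
tcp_pos: [0.651, -0.1212, 0.0272]
tool_rot: [-0.0, -0.046, 0.999, 0.0]
force: [0.2, 0.2, -0.7]
gripper_width: 0.0648
finger_force: 0.0
```

Request:
drive_tool --steps '[{"x":0,"y":0,"z":-0.01,"ax":0,"ay":0,"az":0},{"x":0,"y":0,"z":-0.02,"ax":0,"ay":0,"az":0},{"x":0,"y":0,"z":-0.03,"ax":0,"ay":0,"az":0},{"x":0,"y":0,"z":-0.04,"ax":0,"ay":0,"az":0},{"x":0,"y":0,"z":-0.04,"ax":0,"ay":0,"az":0},{"x":0.03,"y":0,"z":-0.02,"ax":0,"ay":0,"az":0},{"x":0.045,"y":0,"z":0,"ax":0,"ay":0,"az":0},{"x":0.045,"y":0,"z":0,"ax":0,"ay":0,"az":0},{"x":0.045,"y":0,"z":0,"ax":0,"ay":0,"az":0},{"x":0.045,"y":0,"z":0,"ax":0,"ay":0,"az":0},{"x":0.02,"y":0,"z":0,"ax":0,"ay":0,"az":0},{"x":0,"y":0,"z":0,"ax":0,"ay":0,"az":0}]'

```text
time_s: 25.2
tcp_pos: [0.4199, -0.1422, 0.1884]
tool_rot: [0.0, -0.045, 0.999, -0.0]
force: [0.3, -0.1, -0.8]
gripper_width: 0.065
finger_force: 0.0
```

Request:
drive_tool --steps '[{"x":0,"y":0,"z":0,"ax":0,"ay":0,"az":0},{"x":0,"y":0,"z":0,"ax":0,"ay":0,"az":0},{"x":0,"y":0,"z":0,"ax":0,"ay":0,"az":0},{"x":0,"y":0,"z":0,"ax":0,"ay":0,"az":0}]'

```text
time_s: 25.6
tcp_pos: [0.4227, -0.1422, 0.1872]
tool_rot: [-0.0, -0.046, 0.999, 0.0]
force: [-0.2, 0.3, 0.1]
gripper_width: 0.0649
finger_force: 0.0
```

```bash
python3 -c "
from h import *
t=bot.grab_frame('top');s=bot.grab_frame('side')
cv2.imwrite('pics/a8.png',np.vstack([np.hstack([cv2.resize(t,(400,300)),cv2.resize(s,(400,300))]),np.hstack([cv2.resize(t[100:260,220:430],(400,300)),cv2.resize(s[170:310,300:490],(400,300))])])[:,:,::-1])"
```

```text
(no output)
```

View pics/a8.png

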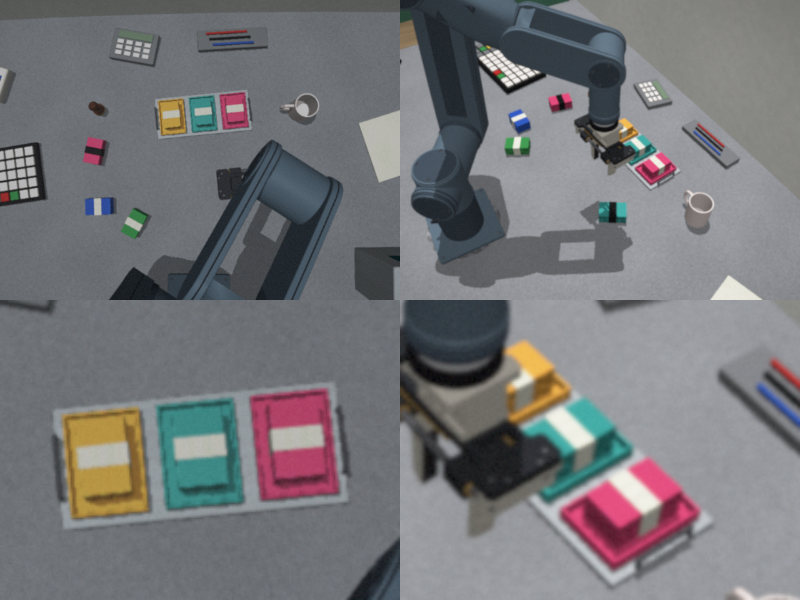

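All three packs lie flat inside their own bays, seen at the lower left in the top-view crop. The void packs, look-alikes, stamp and mug are where they were. I hand in.

```bash
python3 -c "
from plant import bot
print(bot.hand_in())"
```

```text
the job is handed in; nothing more can be done
None
```

The teal, amber and rose white-banded packs lie flat and lengthwise in their own bays, the void packs, look-alikes, stamp and mug were left alone, and the job was handed in at about 26 s (no verdict was returned).

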